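# Stand a glazed insect display frame on its kick-out leg and hold it up

### The arm

A 6-joint arm with a two-finger parallel gripper is mounted at the origin on the work surface. World frame = base frame: x ahead of the robot, y to its left, z up, the work surface at z = 0. Lengths are in m, angles in rad, forces in N, time in s.
With the tool pointing down it reaches from about 0.3 to 0.875 m from the base axis. Payload 6.4 kg.
Tool frame: the origin (TCP) lies at the centre of the arm's flange, where the gripper is bolted on; the fingertips stand 173 mm ahead of it and the grasp point (between the pads) lies ctrl.grip_point_offset ahead of it (ctrl.grip_point_offset is the distance from the TCP to the grasp point, in m); z points along the fingers, y is the direction in which the jaws open and shut (so a half turn about z gives the same grasp; the last joint's range is limited). The gripper opens to 85 mm and grips with 20 to 120 N. Pads are 22 mm wide; open, the fingers measure 114 mm over their backs; the gripper's body (76 mm by 85 mm) begins 54 mm behind the grasp point. The pads swing forward as they close: fully open they stand 13 mm farther back than shut.
Start: joints at [-1.469, 0.181, 1.607, -0, 1.354, -0.206], TCP at [0.174, -0.548, 0.405] pointing down, gripper open.
Joint ranges: [-2.99, 2.99], [-0.89, 2.07], [0.3, 2.58], [-1.14, 4.28], [0, 2.63], [-3.12, 3.12]. Speed limits (rad/s): [2.57, 2.57, 3.01, 3.14, 3.14, 3.14].

### API

Orientations are given as a unit quaternion [w, x, y, z].
In Python, from bench import ctrl, cams, boxes_of, landmark_of gives the robot as it stands.
- The arm moves only by the shell command python3 -m handwheel 'ROWS'. ROWS is JSON, a list of rows, each an object with "offset": the shift along the tool's x, y, z in m, a list of three; "spin": the turn about the tool's z in degrees; "grip": the opening, from 0 (shut) to 1 (fully open). A call has 1 to 20 rows; each row is the pose to reach, as a shift and turn from the pose commanded when the call began, along the tool's axes at that moment; what a row does not reach only later rows make up. A row lasts 1/8 s, in which the tool goes at most 62.5 mm and 10.7 degrees, less where a joint would pass 70% of its speed; a pose out of reach is approached as far as the arm can. A call with a gripper value outside its range is refused whole. The fingers move at their own pace and stop on an object; the grip force is fixed at half the most. Time passes only in rows, so rows that repeat a pose let the fingers close. It gives the time, the measured TCP pose, the force and the opening at its end, in the units of the state.
- ctrl.get_obs(): the state, without advancing time (a new reading comes with each control period).
- cams.camera(name): name is "side" or "top"; returns a dict with "color" (420x560x3 uint8, red, green, blue), "camera_matrix" (3x3 intrinsics, pixels), "view" (4x4, takes a point from world to camera coordinates). Camera axes: x right, y up, looking along -z (the intrinsics and any distortion apply to the point x, -y, -z); pixel columns grow to the right and rows downward; lengths in m; the calibration is good to about 2 mm. A picture is of the moment at which its call begins. There is no depth.
- ctrl.hand_in(): hands the job in, once; it reports no verdict.
Trained networks look in a picture, given as the dict that the camera call returned (one of the last four; its "shot" number tells which), for a name from the list of things; names that differ only in an ending like _2 or _b are one class to them, and where a whole thing is asked for, a point or a joint stands for the part that bears it (a point fixed in the world has none). Each returns a list of dicts, best first, with "confidence" (0 to 1); they miss things now and then, are a little off and sometimes report something else, mostly with a low value. They report only what shows in the picture. A call takes as long as a camera call.
- boxes_of(picture, thing): "uv" ([column, row] in pixels, amid what is visible of it).
- landmark_of(picture, thing): "uv" ([column, row] in pixels: a listed point, or the origin of a listed thing).
The state is a dict: "time_s": time; "q": joint angles; "dq": joint speeds; "joint_efforts": joint torques, N m; "eef_pos": TCP position; "eef_rot": TCP orientation; "wrist_force": force on the tool from outside, world axes, zero at the start; "torque": the same for the moment, N m; "opening": opening from 0.0 (shut) to 1.0 (fully open).
Only numpy, scipy, OpenCV 4.12 (cv2) and the standard library are available. Lean on these libraries where they do the work, as an engineer would, in place of code of your own. Each camera call takes 0.05 s, during which the arm holds its last target.

### The job

The glazed insect display frame is leaning face-first against the two stacked specimen boxes. With it still leaning there, swing the leg on its back down past its dead centre until it snaps fully out, then take the frame by its top rail and draw it up and back, off the boxes, until it stands on its lower edge and the leg. Finish still gripping the top rail and keeping the leg's foot pressed lightly on the bench, so that the frame cannot tip while I clean the glass; leave the other things on the bench where they are.

Things in the scene. Friction and masses are not known exactly. Their poses are not given: they have to be found in the camera images.
- frame: Loose glazed display frame, 0.6 to 1 kg. Own axes: +x out of the glass (away from the robot), +y along its width (robot's left at yaw 0), +z up. Origin at mid width and thickness, level with the bumpers' underside: the wooden moulding spans x -11 to 11, y -135 to 135, z 5 to 194 mm, rails 20 mm wide. At the start its top leans 18 degrees to +x, its side mouldings on the boxes' upper front edge.
- leg (a joint): Aluminium leg on the frame's back, rad: 0 stowed, 1.571 fully out (hard stops). In the frame's axes it points from the hub along cos(a) (0,1,0) + sin(a) (-0.423,0,-0.906). Bar 12 x 6 mm, 111 mm long to its end. A hub spring holds it at either stop; dead centre 0.7 rad, after which it snaps out. Takes 0.05 N m (1 N near the foot); pressing down on it is safe, a hard pull tips the frame.
- leg_foot: Rubber foot, 14 mm thick, over the leg's last 35 mm. Origin at the centre of its round end, 104 mm from the hub pin; +y of this body runs outwards along the leg. It is 7 mm high when the foot stands on the bench; the frame then leans 6 degrees back, towards the leg. The leg stops it falling back, nothing stops it falling forward.
- hub (a point): Hub pin at the level of the leg's bar, on the frame's back: x -31, y 0, z 110 mm in the frame's axes (20 mm off the back). Same axes as the frame. Steel drum, 26 mm in diameter.
- top_rail (a point): Middle of the upper face of the frame's top rail (22 mm thick; z = 194 mm in the frame's axes). Same axes as the frame. Grip it across its thickness, from above.
- bumper_left (a point): The frame stands and tips on two round rubber bumpers under the front of its bottom rail: axis along y at x 6, z 5 mm in the frame's axes, radius 5 mm, 30 mm long. This point is the underside of the one at y = +95 mm (x 6, z 0); it stays within 2 mm of the bench while the bumper stands on it.
- bumper_right (a point): The same for the bumper at the frame's y = -95 mm.
- boxes: Two closed wooden specimen boxes stacked, as one fixed block 210 mm deep, 300 mm wide, 104 mm high. Origin at the bottom of the middle of the front face (towards the robot); +x runs to the rear, +y along the width. A flat pin box and a dish lie on the rear half of it, up to 20 mm high.
- forceps: Steel forceps lying on the bench, 125 mm long along their x, 8 mm high.
- scalpel: Scalpel lying on the bench, 130 mm long along its x, 6 mm high.
- vial: Glass vial standing on the bench, 26 mm in diameter, 62 mm high, origin at its foot.
- jar: Glass jar standing on the bench, 64 mm in diameter, 85 mm high, origin at its foot.
- pinbox: Flat plastic pin box on top of the specimen boxes, 56 x 86 mm, 20 mm high.
- dish: Lidded plastic dish on top of the specimen boxes, 90 mm in diameter, 15 mm high.
- loupe: Black stand loupe on the bench, 38 mm in diameter, 34 mm high.

How it is judged:
By the outcome, as a careful person would: the job done as asked, in the order asked, and still so for the second after the job is handed in, while the arm keeps its last pose, push and grip.
It also fails if it takes over 64 s, if anything falls off the work surface, if the arm or the gripper's body presses on something with over 40 N, if the wrist force passes 120 N, or if a joint passes its speed limit or range.

## Working session

There is one attempt and no reset: what is moved stays moved. The work goes in short steps, Python scripts to look and compute and a shell command to move; the robot and the scene stay as the last step left them, time stands still between calls to the robot, and variables do not carry over. Pictures are saved under pics/ and viewed, and the job is handed in when it is done.

```bash
ls; mkdir -p pics; python3 - <<'E'
from bench import ctrl, cams, boxes_of, landmark_of
import cv2,numpy as np
o=ctrl.get_obs(); print({k:np.round(v,3) for k,v in o.items()}, ctrl.grip_point_offset)
for n in ("side","top"):
    p=cams.camera(n); cv2.imwrite(f"pics/a_{n}.png",p["color"][:,:,::-1])
    print(n,p["camera_matrix"],np.round(p["view"],4).tolist(),[k for k in p])
    for t in ["frame","leg","leg_foot","hub","top_rail","bumper_left","bumper_right","boxes","forceps","scalpel","vial","jar","loupe"]:
        print(t,[(np.round(d["uv"],1).tolist(),round(d["confidence"],2)) for d in landmark_of(p,t)][:3] if t!="leg" else [(np.round(d["uv"],1).tolist(),round(d["confidence"],2)) for d in boxes_of(p,t)][:3])
E
```

```text
pics
{'time_s': np.float64(0.0), 'q': array([-1.469,  0.182,  1.608, -0.   ,  1.354, -0.206]), 'dq': array([-0.   , -0.   , -0.   , -0.   ,  0.   , -0.001]), 'joint_efforts': array([ 1.0000e-03, -4.4487e+01, -3.5135e+01, -0.0000e+00,  9.0000e-03,
       -0.0000e+00]), 'eef_pos': array([ 0.174, -0.548,  0.404]), 'eef_rot': array([-0.001,  0.988,  0.153,  0.   ]), 'wrist_force': array([-0.396, -0.064, -0.192]), 'torque': array([ 0.043,  0.015, -0.04 ]), 'opening': np.float64(0.997)} 0.1547
side [[410.03995089   0.         277.70372978]
 [  0.         410.03995089 207.94937343]
 [  0.           0.           1.        ]] [[-0.9316, -0.3635, -0.0014, 0.4899], [0.272, -0.6996, 0.6607, -0.2777], [-0.2411, 0.6151, 0.7506, -0.7399], [0.0, 0.0, 0.0, 1.0]] ['color', 'camera_matrix', 'view', 'shot']
frame []
leg [([238.4, 251.9], 0.9)]
leg_foot [([211.5, 180.3], 0.62), ([220.9, 277.0], 0.5), ([334.8, 259.8], 0.39)]
hub [([256.3, 237.8], 0.89), ([213.8, 178.1], 0.59)]
top_rail [([234.6, 198.4], 0.65)]
bumper_left [([227.5, 303.4], 0.79)]
bumper_right [([286.4, 244.0], 0.73)]
boxes [([223.3, 277.8
[... 258 characters left out ...]
0.           0.           1.        ]] [[0.022, -0.9995, 0.0212, -0.1147], [0.9873, 0.025, 0.157, -0.5715], [-0.1574, 0.0175, 0.9874, -1.3884], [0.0, 0.0, 0.0, 1.0]] ['color', 'camera_matrix', 'view', 'shot']
frame [([240.0, 208.6], 0.81)]
leg [([222.3, 196.0], 0.72), ([210.7, 189.4], 0.24)]
leg_foot [([238.1, 205.7], 0.64), ([204.3, 186.8], 0.39)]
hub []
top_rail [([250.4, 173.6], 0.79)]
bumper_left [([212.6, 195.4], 0.93), ([248.2, 173.5], 0.45)]
bumper_right [([272.5, 217.8], 0.8), ([274.8, 262.2], 0.19)]
boxes []
forceps [([275.1, 260.3], 0.46)]
scalpel [([179.4, 280.2], 0.53), ([243.2, 209.7], 0.3)]
vial [([305.9, 237.2], 0.4)]
jar [([377.0, 270.3], 0.57)]
loupe [([359.1, 313.4], 0.45)]
```

```bash
python3 - <<'E'
import cv2
a=cv2.imread("pics/a_side.png");cv2.imwrite("pics/a_side2.png",cv2.resize(a[150:350,150:430],None,fx=2.8,fy=2.8,interpolation=cv2.INTER_CUBIC))
a=cv2.imread("pics/a_top.png");cv2.imwrite("pics/a_top2.png",cv2.resize(a[120:320,140:420],None,fx=2.8,fy=2.8,interpolation=cv2.INTER_CUBIC))
E
```

```text
(no output)
```

View pics/a_side2.png

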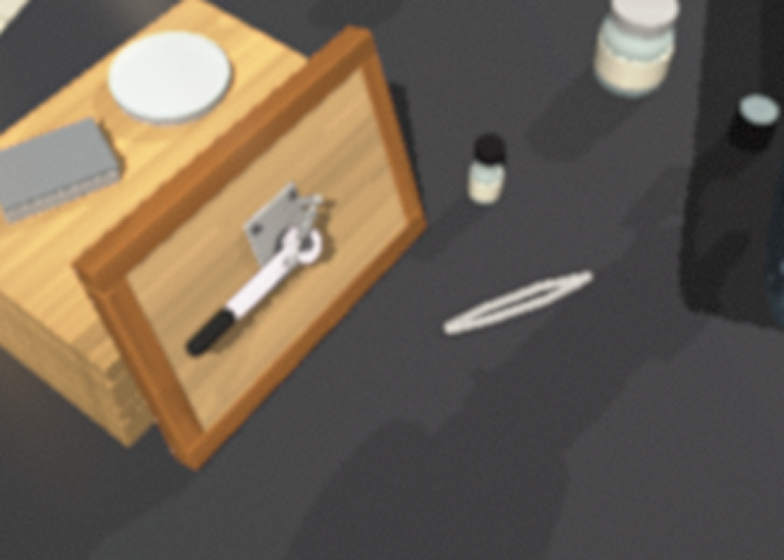

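View pics/a_top2.png

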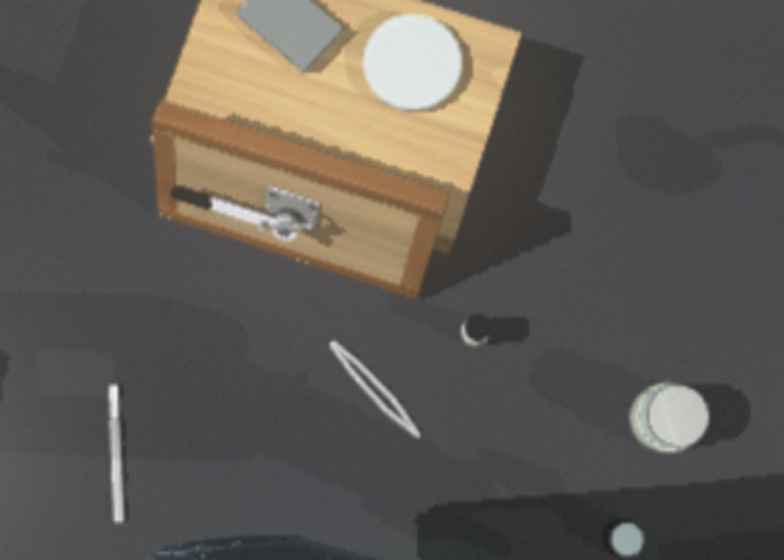

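View pics/a_side.png

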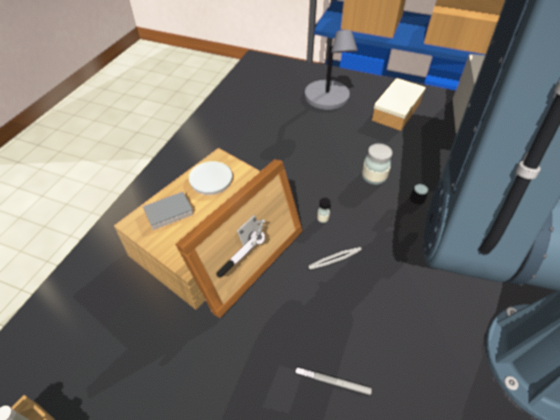

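```bash
cat > h.py <<'E'
from bench import ctrl, cams, boxes_of, landmark_of
import cv2,numpy as np
from scipy.optimize import least_squares
from scipy.spatial.transform import Rotation as R
def proj(p,X):
    X=np.atleast_2d(X); c=X@p["view"][:3,:3].T+p["view"][:3,3]
    c=c*[1,-1,-1]; u=c@p["camera_matrix"].T; return u[:,:2]/u[:,2:]
def Fr(v,tilt): # bumper axis centre x,y, yaw, tilt(+ = top to +x)
    Rm=(R.from_euler('z',v[2])*R.from_euler('y',tilt)).as_matrix()
    o=np.array([v[0],v[1],.005])-Rm@np.array([.006,0,.005]); return Rm,o
def legdir(a): return np.cos(a)*np.array([0,1,0])+np.sin(a)*np.array([-.423,0,-.906])
HUB=np.array([-.031,0,.110])
L={"hub":HUB,"top_rail":np.array([0,0,.194]),"bumper_left":np.array([.006,.095,0]),"bumper_right":np.array([.006,-.095,0])}
def overlay(p,Rm,o,a,fn,crop=None,s=2.8):
    im=p["color"][:,:,::-1].copy()
    x0,x1,y0,y1=crop or (0,im.shape[1],0,im.shape[0])
    im=cv2.resize(im[y0:y1,x0:x1],None,fx=s,fy=s,interpolation=cv2.INTER_CUBIC)
    f=lambda X:tuple(int(t) for t in (proj(p,Rm@X+o)[0]-[x0,y0])*s)
    for x in(-.011,.011):
        q=[f(np.array([x,y,z])) for y,z in((-.135,.005),(.135,.005),(.135,.194),(-.135,.194))]
        for i in range(4): cv2.line(im,q[i],q[(i+1)%4],(255,255,0) if x<0 else (0,255,0),1)
    cv2.line(im,f(HUB),f(HUB+.111*legdir(a)),(0,0,255),1)
    for k in L: cv2.circle(im,f(L[k]),3,(255,0,255),1)
    cv2.imwrite(fn,im)
def fitpose(pics,x0,tilt=None,names=L):
    obs=[]
    for p in pics:
        for k in names:
            d=landmark_of(p,k)
            if d and d[0]["confidence"]>.5: obs.append((p,L[k],np.array(d[0]["uv"]),k))
    def res(v):
        Rm,o=Fr(v,tilt if tilt is not None else v[3])
        return np.concatenate([proj(p,Rm@X+o)[0]-u for p,X,u,k in obs])
    r=least_squares(res,x0,loss='soft_l1',f_scale=2)
    print("fit",np.round(r.x,4),[(k,np.round(e,1).tolist()) for (p,X,u,k),e in zip(obs,res(r.x).reshape(-1,2))])
    return r.x
E
python3 - <<'E'
from h import *
s=cams.camera("side");t=cams.camera("top")
v=fitpose([s,t],[.65,0,0],np.radians(18))
v4=fitpose([s,t],[*v,.3])
Rm,o=Fr(v,np.radians(18))
overlay(s,Rm,o,0,"pics/b_s.png",(150,430,150,350));overlay(t,Rm,o,0,"pics/b_t.png",(140,420,120,320))
for k in L: print(k,Rm@L[k]+o)
print(Rm@(HUB+.104*legdir(0))+o,Rm@(HUB+.104*legdir(np.pi/2))+o)
E
```

```text
fit [ 0.5658  0.0114 -0.3098] [('hub', [-1.1, -1.9]), ('top_rail', [-2.7, 1.1]), ('bumper_left', [-2.3, -0.5]), ('bumper_right', [0.6, -1.0]), ('hub', [-0.0, 1.0]), ('top_rail', [-3.4, 3.3]), ('bumper_left', [0.5, 1.2]), ('bumper_right', [3.2, 2.7])]
fit [ 0.5655  0.0115 -0.3104  0.3205] [('hub', [-1.2, -2.0]), ('top_rail', [-3.0, 1.0]), ('bumper_left', [-2.2, -0.5]), ('bumper_right', [0.8, -0.9]), ('hub', [0.0, 0.9]), ('top_rail', [-3.3, 3.0]), ('bumper_left', [0.5, 1.3]), ('bumper_right', [3.2, 2.9])]
hub [0.56321496 0.01228548 0.11629456]
top_rail [ 0.61601649 -0.00461456  0.18660378]
bumper_left [5.93314413e-01 1.02399056e-01 2.44717419e-04]
bumper_right [ 5.35395979e-01 -7.85579969e-02  2.44717419e-04]
[0.59491768 0.11133566 0.11629456] [0.49563636 0.03391518 0.04027649]
```

View pics/b_s.png

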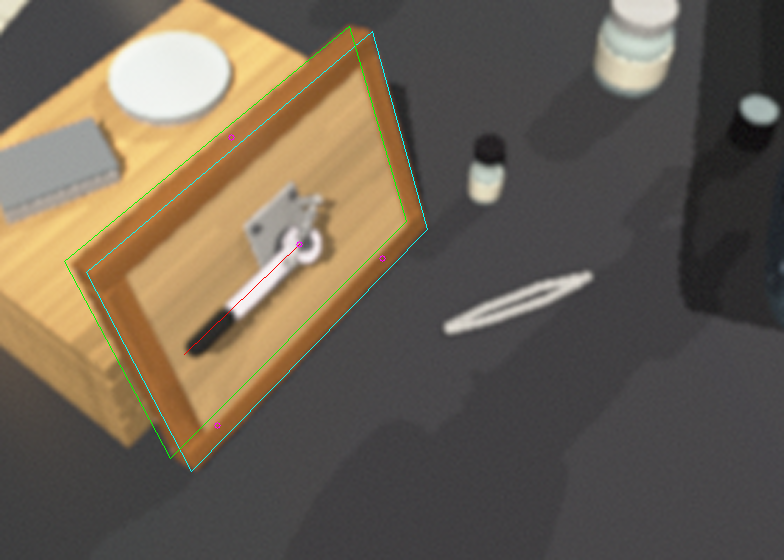

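View pics/b_t.png

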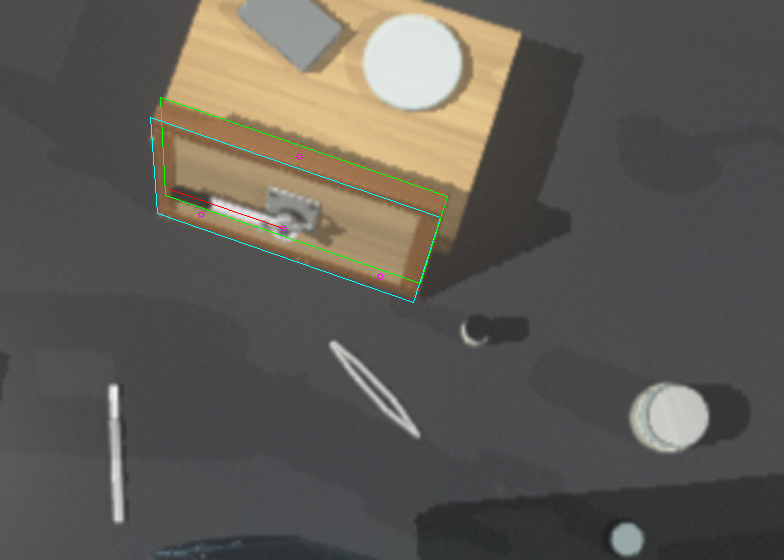

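```bash
python3 - <<'E'
from h import *
s=cams.camera("side");t=cams.camera("top")
a,b=-.011,.011;y=.135
S=[((a,y,.005),(192,469)),((a,-y,.005),(427,223)),((b,y,.194),(74,264)),((b,-y,.194),(350,27)),((a,-y,.194),(373,33))]
T=[((a,y,.005),(158,214)),((a,-y,.005),(419,298)),((b,-y,.194),(447,192)),((b,y,.194),(162,101))]
def res(v):
    Rm,o=Fr(v,v[3])
    return np.concatenate([proj(s,Rm@np.array(X)+o)[0]-(np.array(u)/2.8+[150,150]) for X,u in S]+[proj(t,Rm@np.array(X)+o)[0]-(np.array(u)/2.8+[140,120]) for X,u in T])
r=least_squares(res,[.566,.011,-.31,.314],loss='soft_l1');v=r.x
print(v,res(v).round(1).reshape(-1,2).tolist())
Rm,o=Fr(v,v[3])
overlay(s,Rm,o,0,"pics/c_s.png",(150,430,150,350));overlay(t,Rm,o,0,"pics/c_t.png",(140,420,120,320))
for k in L: print(k,Rm@L[k]+o)
for al in (0,.35,.7,1.2,1.571):print(al,Rm@(HUB+.104*legdir(al))+o)
def ray(p,uv,z):
    K=p["camera_matrix"];d=np.linalg.inv(K)@[*uv,1]*[1,-1,-1];V=p["view"];d=V[:3,:3].T@d;c=-V[:3,:3].T@V[:3,3]
    return (c+d*(z-c[2])/d[2]).round(3)
for n in("forceps","vial","jar","loupe","scalpel"):print(n,[ray(p,landmark_of(p,n)[0]["uv"],.004) for p in(s,t) if landmark_of(p,n)])
print("camside",-s["view"][:3,:3].T@s["view"][:3,3])
E
```

```text
[ 0.56762784  0.00899556 -0.29171724  0.28946427] [[0.5, 0.1], [-1.0, 0.7], [-1.4, -0.3], [-0.0, -1.0], [0.1, -1.2], [0.4, 0.2], [-0.8, 0.1], [0.7, 1.3], [-1.0, 0.4]]
hub [0.56237016 0.01057436 0.11619291]
top_rail [ 0.61378912 -0.00486592  0.18784965]
bumper_left [5.93582689e-01 1.00392406e-01 2.08015346e-04]
bumper_right [ 5.38939196e-01 -8.15803630e-02  2.08015346e-04]
0 [0.59228028 0.11018051 0.11619291]
0.35 [0.56778785 0.11095182 0.08953365]
0.7 [0.54263849 0.0995519  0.06610694]
1.2 [0.51156379 0.06517828 0.0437297 ]
1.571 [0.49622464 0.03041468 0.03844595]
forceps [array([ 0.425, -0.074,  0.004]), array([ 0.423, -0.083,  0.004])]
vial [array([ 0.482, -0.169,  0.004]), array([ 0.487, -0.173,  0.004])]
jar [array([ 0.407, -0.353,  0.004]), array([ 0.397, -0.36 ,  0.004])]
loupe [array([ 0.287, -0.32 ,  0.004]), array([ 0.292, -0.318,  0.004])]
scalpel [array([0.365, 0.178, 0.004]), array([0.364, 0.175, 0.004])]
camside [0.35352789 0.43893913 0.73952539]
```

View pics/c_s.png

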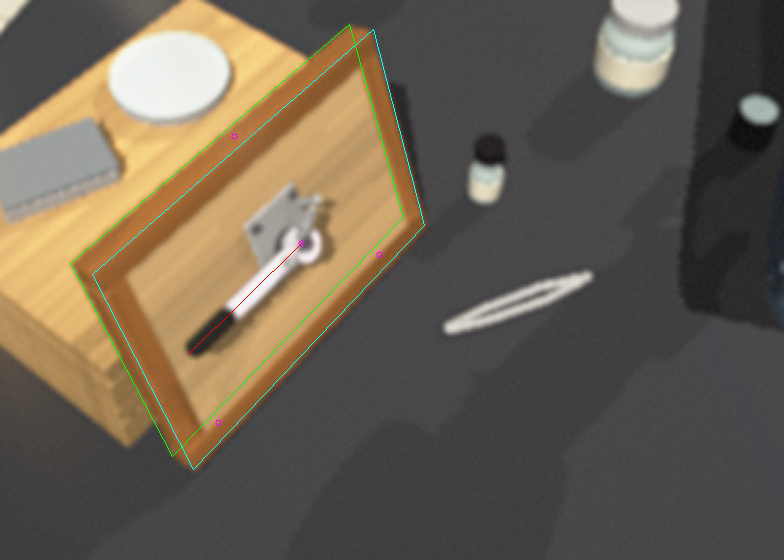

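View pics/c_t.png

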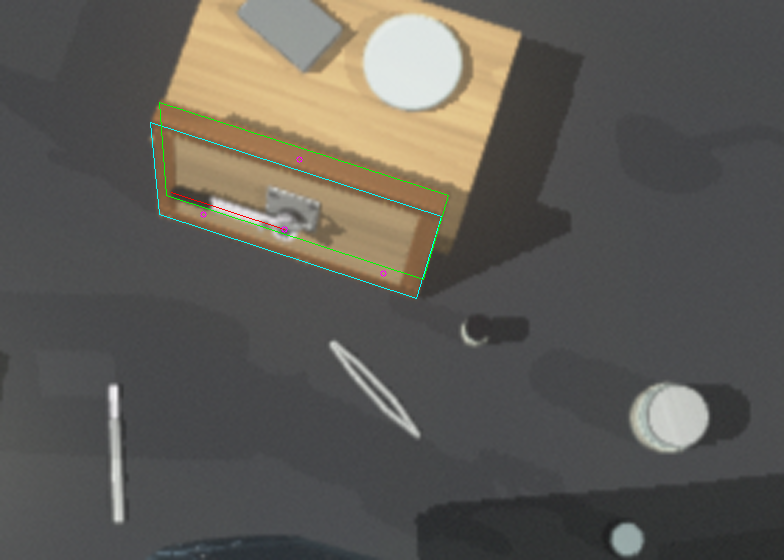

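```bash
cat >> h.py <<'E'
YAW=-.297; XP=np.array([np.cos(YAW),np.sin(YAW),0]); YP=np.array([-np.sin(YAW),np.cos(YAW),0])
def to(*pts):
    o=ctrl.get_obs(); q=o["eef_rot"]; T=R.from_quat([q[1],q[2],q[3],q[0]]).as_matrix()
    yawx=np.degrees(np.arctan2(T[1,0],T[0,0])); print("toolx yaw",yawx.round(2),"spin to y'",(yawx-np.degrees(YAW+np.pi/2)).round(2),"pos",o["eef_pos"].round(4),"t",o["time_s"])
    for p in pts: print(np.round(p,4),"->",(T.T@(np.array(p)-o["eef_pos"])).round(4))
def stat():
    o=ctrl.get_obs(); print({k:np.round(o[k],3).tolist() for k in("time_s","q","eef_pos","wrist_force","torque","opening")})
E
python3 -c "
from h import *
to((.584,.101,.405),(.584,.101,.345))"
```

```text
toolx yaw 17.63 spin to y' -55.35 pos [ 0.1742 -0.548   0.4047] t 3.4
[0.584 0.101 0.405] -> [ 5.871e-01 -4.944e-01 -3.000e-04]
[0.584 0.101 0.345] -> [ 0.5871 -0.4944  0.0597]
```

```bash
python3 -m handwheel '[{"offset":[0.1,-0.08,0],"spin":-8,"grip":0},{"offset":[0.14,-0.12,0],"spin":-14,"grip":0},{"offset":[0.18,-0.15,0],"spin":-20,"grip":0},{"offset":[0.22,-0.185,0],"spin":-26,"grip":0},{"offset":[0.26,-0.22,0],"spin":-32,"grip":0},{"offset":[0.3,-0.252,0],"spin":-38,"grip":0},{"offset":[0.34,-0.286,0],"spin":-44,"grip":0},{"offset":[0.38,-0.32,0],"spin":-50,"grip":0},{"offset":[0.42,-0.353,0],"spin":-55.4,"grip":0},{"offset":[0.46,-0.387,0],"spin":-55.4,"grip":0},{"offset":[0.5,-0.42,0],"spin":-55.4,"grip":0},{"offset":[0.54,-0.454,0],"spin":-55.4,"grip":0},{"offset":[0.587,-0.494,0],"spin":-55.4,"grip":0},{"offset":[0.587,-0.494,0],"spin":-55.4,"grip":0},{"offset":[0.587,-0.494,0],"spin":-55.4,"grip":0},{"offset":[0.587,-0.494,0.03],"spin":-55.4,"grip":0},{"offset":[0.587,-0.494,0.06],"spin":-55.4,"grip":0},{"offset":[0.587,-0.494,0.06],"spin":-55.4,"grip":0}]'; python3 - <<'E'
from h import *
to()
stat()
s=cams.camera("side");Rm,o=Fr([.567,.010,-.297],np.radians(18));overlay(s,Rm,o,0,"pics/d_s.png",(150,430,150,350))
E
```

```text
time_s: 5.65
eef_pos: [0.5826, 0.0992, 0.3425]
eef_rot: [-0.002, 0.804, 0.594, -0.002]
wrist_force: [0.1, 0.1, 0.2]
opening: -0.003
toolx yaw 72.92 spin to y' -0.06 pos [0.5826 0.0992 0.3425] t 5.65
{'time_s': 5.65, 'q': [-0.032, 0.278, 1.621, -0.0, 1.248, 0.266], 'eef_pos': [0.583, 0.099, 0.342], 'wrist_force': [0.139, 0.11, 0.248], 'torque': [-0.005, -0.007, 0.023], 'opening': -0.003}
```

View pics/d_s.png

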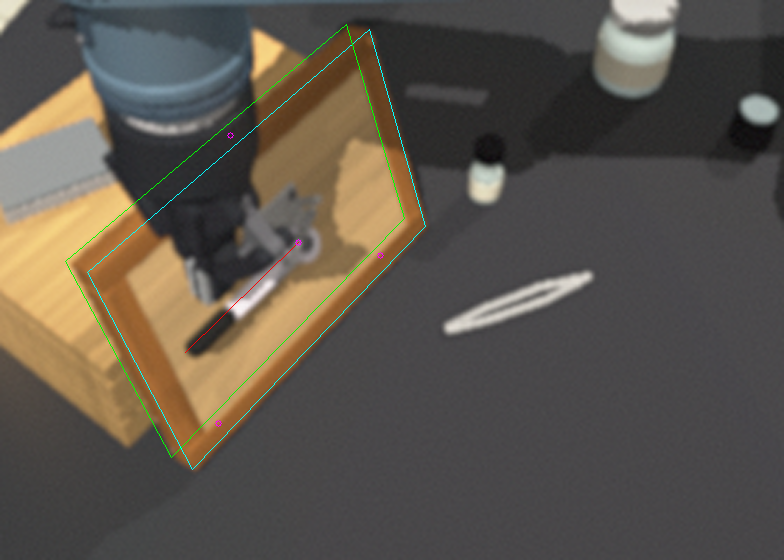

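```bash
python3 -m handwheel '[{"offset":[0,0,0.025],"spin":0,"grip":0},{"offset":[0,0,0.038],"spin":0,"grip":0},{"offset":[0,0,0.044],"spin":0,"grip":0},{"offset":[0,-0.003,0.049],"spin":0,"grip":0},{"offset":[-0.001,-0.007,0.054],"spin":0,"grip":0},{"offset":[-0.002,-0.012,0.060],"spin":0,"grip":0},{"offset":[-0.004,-0.018,0.067],"spin":0,"grip":0},{"offset":[-0.007,-0.024,0.073],"spin":0,"grip":0}]'; python3 - <<'E'
from h import *
stat()
s=cams.camera("side");Rm,o=Fr([.567,.010,-.297],np.radians(18));overlay(s,Rm,o,.4,"pics/e_s.png",(150,430,150,350))
E
```

```text
time_s: 6.7
eef_pos: [0.5581, 0.1012, 0.2711]
eef_rot: [-0.0, 0.804, 0.595, -0.0]
wrist_force: [-2.4, 2.1, 2.6]
opening: -0.001
{'time_s': 6.7, 'q': [-0.03, 0.32, 1.73, 0.0, 1.093, 0.266], 'eef_pos': [0.558, 0.101, 0.271], 'wrist_force': [-2.397, 2.128, 2.639], 'torque': [0.181, 0.414, 0.013], 'opening': -0.001}
```

View pics/e_s.png

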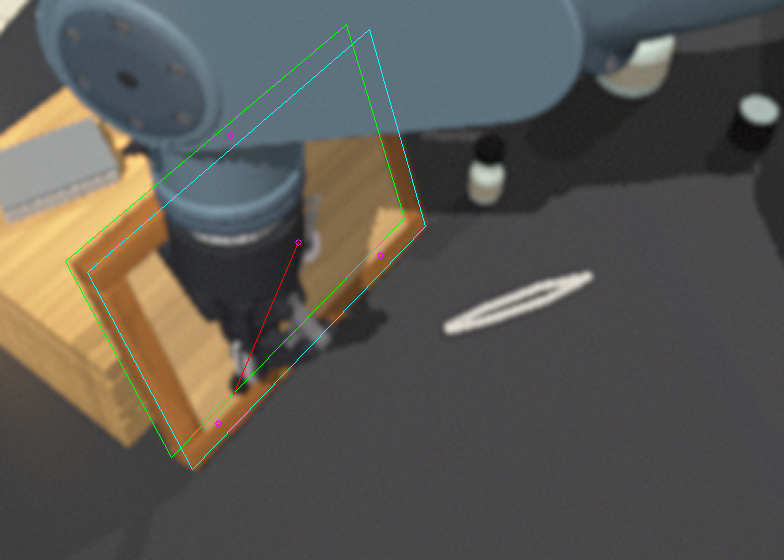

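```bash
python3 -m handwheel '[{"offset":[-0.004,-0.006,0.006],"spin":0,"grip":0},{"offset":[-0.009,-0.011,0.012],"spin":0,"grip":0},{"offset":[-0.015,-0.016,0.018],"spin":0,"grip":0},{"offset":[-0.021,-0.021,0.023],"spin":0,"grip":0},{"offset":[-0.028,-0.025,0.028],"spin":0,"grip":0},{"offset":[-0.035,-0.029,0.032],"spin":0,"grip":0},{"offset":[-0.035,-0.029,0.032],"spin":0,"grip":0}]'; python3 - <<'E'
from h import *
stat()
for n,c in(("side",(150,430,150,350)),("top",(140,420,120,320))):
    s=cams.camera(n);Rm,o=Fr([.567,.010,-.297],np.radians(18));overlay(s,Rm,o,1.57,f"pics/f_{n}.png",c)
E
```

```text
time_s: 7.62
eef_pos: [0.5206, 0.075, 0.2394]
eef_rot: [0.0, 0.804, 0.595, -0.0]
wrist_force: [-4.3, 0.5, 5.6]
opening: 0.002
{'time_s': 7.625, 'q': [-0.083, 0.289, 1.849, -0.001, 1.004, 0.215], 'eef_pos': [0.521, 0.075, 0.239], 'wrist_force': [-4.347, 0.516, 5.616], 'torque': [0.034, 0.721, -0.046], 'opening': 0.002}
```

View pics/f_side.png

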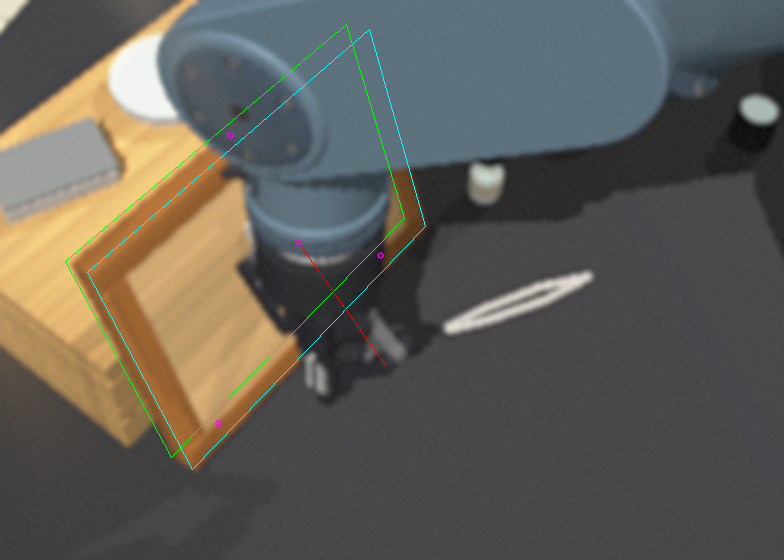

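View pics/f_top.png

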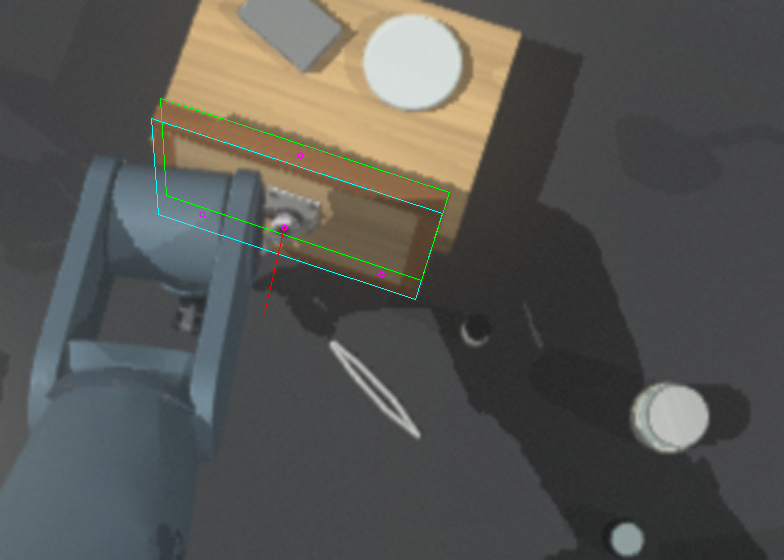

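```bash
python3 -m handwheel '[{"offset":[-0.004,-0.008,0],"spin":0,"grip":0},{"offset":[-0.008,-0.012,-0.003],"spin":0,"grip":0},{"offset":[-0.008,-0.012,-0.02],"spin":0,"grip":0},{"offset":[-0.004,-0.014,-0.06],"spin":0,"grip":0},{"offset":[0,-0.014,-0.11],"spin":0,"grip":0.5},{"offset":[0,-0.014,-0.16],"spin":0,"grip":1},{"offset":[0,-0.014,-0.16],"spin":0,"grip":1}]'; python3 - <<'E'
from h import *
stat()
for n,c in(("side",(150,430,150,350)),("top",(140,420,120,320))):
    s=cams.camera(n);Rm,o=Fr([.567,.010,-.297],np.radians(18));overlay(s,Rm,o,1.57,f"pics/g_{n}.png",c)
E
```

```text
time_s: 8.6
eef_pos: [0.5091, 0.0801, 0.4061]
eef_rot: [0.004, 0.804, 0.595, 0.004]
wrist_force: [-0.4, -0.1, 0.7]
opening: 0.637
{'time_s': 8.6, 'q': [-0.075, 0.041, 1.757, 0.0, 1.331, 0.221], 'eef_pos': [0.509, 0.08, 0.406], 'wrist_force': [-0.398, -0.137, 0.656], 'torque': [-0.003, 0.015, -0.001], 'opening': 0.637}
```

View pics/g_side.png

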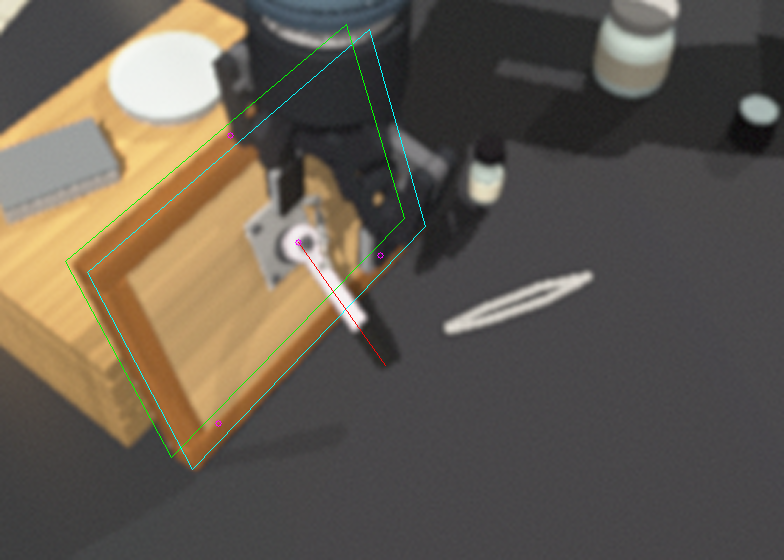

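View pics/g_top.png

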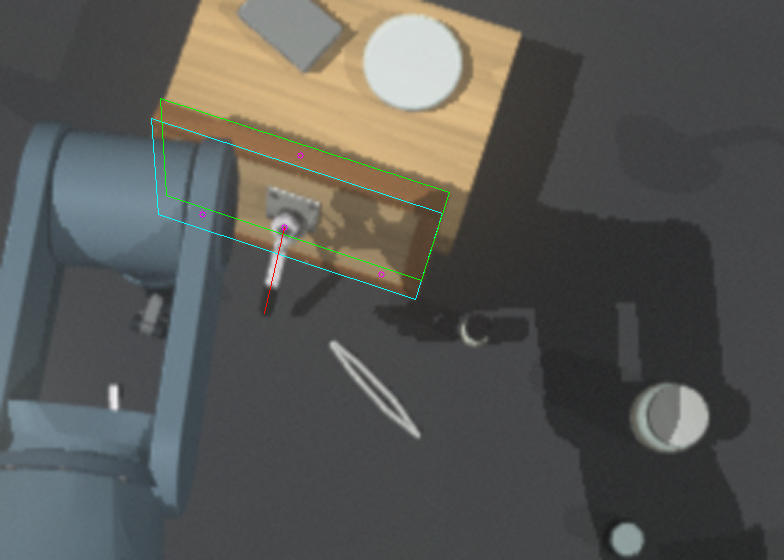

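```bash
python3 -c "
from h import *
to((.6125,-.0045,.406),(.6125,-.0045,.346))"
```

```text
toolx yaw 73.04 spin to y' 0.06 pos [0.5077 0.08   0.4011] t 8.7
[ 0.6125 -0.0045  0.406 ] -> [-0.0503  0.1249 -0.0046]
[ 0.6125 -0.0045  0.346 ] -> [-0.0503  0.1248  0.0554]
```

```bash
python3 -m handwheel '[{"offset":[-0.02,0.04,0],"spin":0,"grip":0.6},{"offset":[-0.035,0.08,0],"spin":0,"grip":0.6},{"offset":[-0.05,0.115,0],"spin":0,"grip":0.6},{"offset":[-0.05,0.125,0],"spin":0,"grip":0.6},{"offset":[-0.05,0.125,0],"spin":0,"grip":0.6},{"offset":[-0.05,0.125,0],"spin":0,"grip":0.6}]'; python3 - <<'E'
from h import *
to((.6125,-.0045,.346));stat()
for n,c in(("side",(150,430,150,350)),("top",(140,420,120,320))):
    s=cams.camera(n);Rm,o=Fr([.567,.010,-.297],np.radians(18));overlay(s,Rm,o,1.57,f"pics/i_{n}.png",c)
E
```

```text
time_s: 9.45
eef_pos: [0.6118, -0.0034, 0.3991]
eef_rot: [-0.001, 0.803, 0.595, -0.0]
wrist_force: [-0.4, 1.2, 0.5]
opening: 0.604
toolx yaw 73.08 spin to y' 0.1 pos [ 0.6118 -0.0034  0.3991] t 9.45
[ 0.6125 -0.0045  0.346 ] -> [-0.0008  0.0011  0.0531]
{'time_s': 9.45, 'q': [-0.199, 0.267, 1.515, 0.0, 1.361, 0.096], 'eef_pos': [0.612, -0.003, 0.399], 'wrist_force': [-0.373, 1.223, 0.483], 'torque': [0.017, -0.048, -0.041], 'opening': 0.604}
```

View pics/i_side.png

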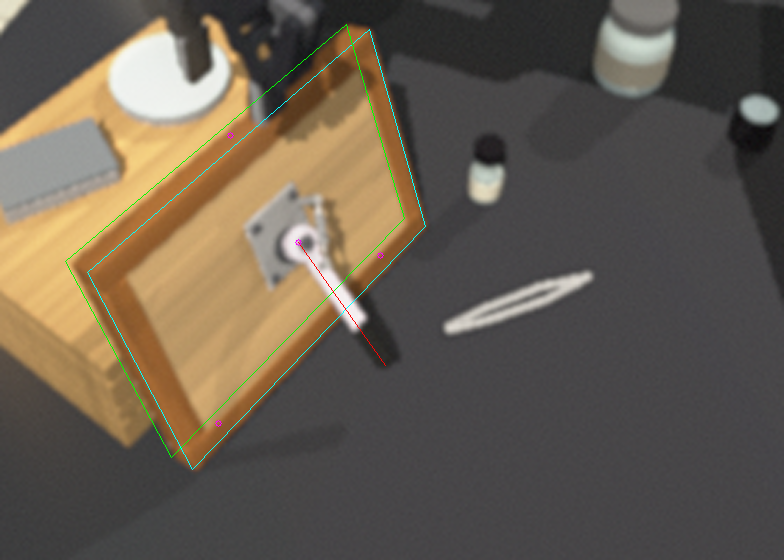

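```bash
python3 -m handwheel '[{"offset":[-0.001,0.001,0.025],"spin":0,"grip":0.6},{"offset":[-0.001,0.001,0.043],"spin":0,"grip":0.6},{"offset":[-0.001,0.001,0.053],"spin":0,"grip":0.6},{"offset":[-0.001,0.001,0.053],"spin":0,"grip":0.6}]'; python3 - <<'E'
from h import *
stat()
for n,c in(("side",(150,430,150,350)),("top",(140,420,120,320))):
    s=cams.camera(n);cv2.imwrite(f"pics/j_{n}.png",cv2.resize(s["color"][c[2]:c[3],c[0]:c[1],::-1],None,fx=2.8,fy=2.8,interpolation=cv2.INTER_CUBIC))
E
```

```text
time_s: 10.05
eef_pos: [0.613, -0.0053, 0.3458]
eef_rot: [-0.001, 0.804, 0.595, -0.001]
wrist_force: [-0.8, -0.0, 0.2]
opening: 0.6
{'time_s': 10.05, 'q': [-0.202, 0.32, 1.56, 0.0, 1.263, 0.094], 'eef_pos': [0.613, -0.005, 0.346], 'wrist_force': [-0.813, -0.045, 0.216], 'torque': [-0.032, 0.01, -0.01], 'opening': 0.6}
```

View pics/j_side.png

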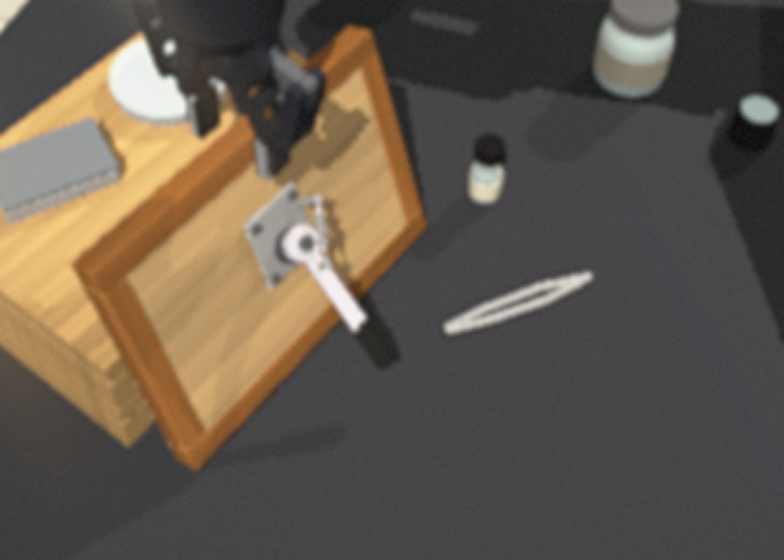

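```bash
python3 -m handwheel '[{"offset":[0,0,0],"spin":0,"grip":0.4},{"offset":[0,0,0],"spin":0,"grip":0.3},{"offset":[0,0,0],"spin":0,"grip":0.2},{"offset":[0,0,0],"spin":0,"grip":0},{"offset":[0,0,0],"spin":0,"grip":0},{"offset":[0,0,0],"spin":0,"grip":0}]'; python3 - <<'E'
from h import *
stat()
for n,c in(("side",(150,430,150,350)),("top",(140,420,120,320))):
    s=cams.camera(n);Rm,o=Fr([.567,.010,-.297],np.radians(18));overlay(s,Rm,o,1.57,f"pics/k_{n}.png",c)
E
```

```text
time_s: 10.9
eef_pos: [0.6136, -0.0056, 0.3478]
eef_rot: [0.001, 0.804, 0.595, 0.001]
wrist_force: [-0.2, 0.7, 5.7]
opening: 0.265
{'time_s': 10.9, 'q': [-0.202, 0.318, 1.558, 0.0, 1.264, 0.094], 'eef_pos': [0.614, -0.006, 0.348], 'wrist_force': [-0.233, 0.666, 5.67], 'torque': [0.06, 0.301, 0.048], 'opening': 0.265}
```

View pics/k_side.png

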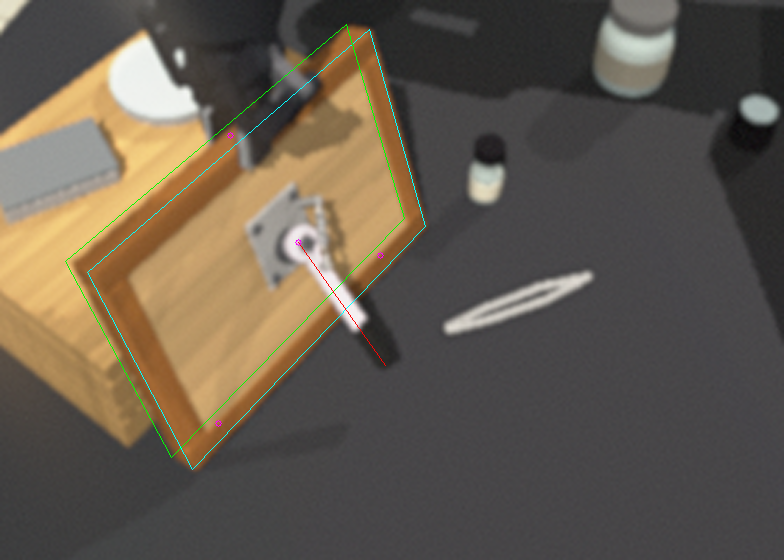

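View pics/k_top.png

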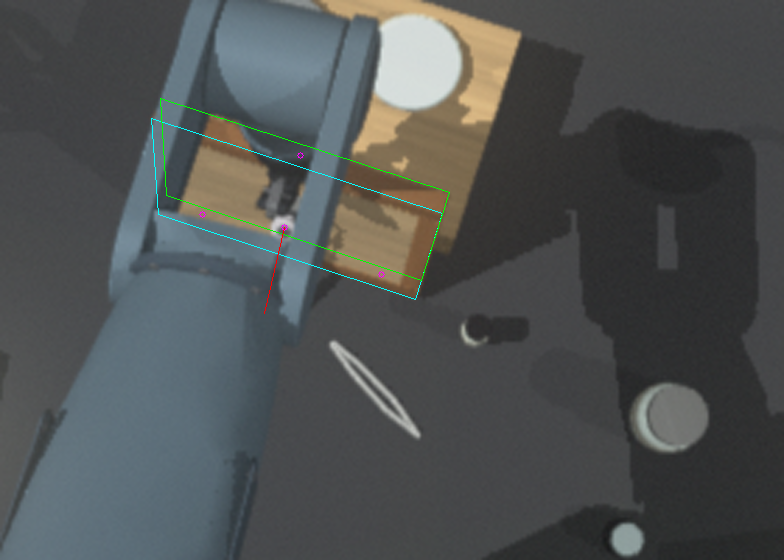

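```bash
python3 -m handwheel '[{"offset":[0,-0.003,-0.001],"spin":0,"grip":0},{"offset":[0,-0.006,-0.0015],"spin":0,"grip":0},{"offset":[0,-0.013,-0.003],"spin":0,"grip":0},{"offset":[0,-0.019,-0.0045],"spin":0,"grip":0},{"offset":[0,-0.026,-0.0055],"spin":0,"grip":0},{"offset":[0,-0.032,-0.006],"spin":0,"grip":0},{"offset":[0,-0.032,-0.006],"spin":0,"grip":0}]'; python3 - <<'E'
from h import *
stat()
for n,c in(("side",(150,430,150,350)),("top",(140,420,120,320))):
    s=cams.camera(n);Rm,o=Fr([.567,.010,-.297],np.radians(8));overlay(s,Rm,o,1.57,f"pics/l_{n}.png",c)
E
```

```text
time_s: 11.88
eef_pos: [0.5835, 0.0034, 0.3556]
eef_rot: [0.003, 0.804, 0.595, 0.002]
wrist_force: [2.5, -1.2, 11.5]
opening: 0.243
{'time_s': 11.875, 'q': [-0.197, 0.245, 1.634, -0.001, 1.256, 0.099], 'eef_pos': [0.584, 0.003, 0.356], 'wrist_force': [2.514, -1.199, 11.471], 'torque': [-0.349, -0.528, 0.026], 'opening': 0.243}
```

View pics/l_side.png

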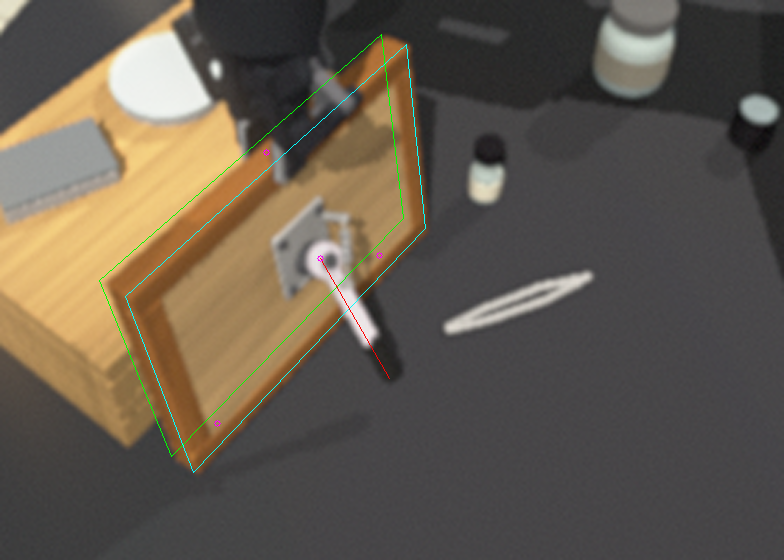

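View pics/l_top.png

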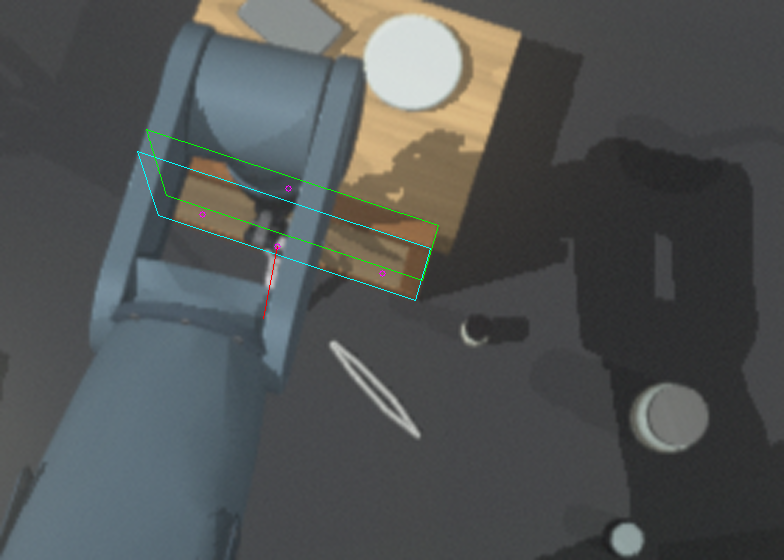

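```bash
python3 -m handwheel '[{"offset":[0,-0.007,-0.001],"spin":0,"grip":0},{"offset":[0,-0.013,-0.0015],"spin":0,"grip":0},{"offset":[0,-0.02,-0.0015],"spin":0,"grip":0},{"offset":[0,-0.026,-0.0015],"spin":0,"grip":0},{"offset":[0,-0.033,-0.001],"spin":0,"grip":0},{"offset":[0,-0.033,-0.001],"spin":0,"grip":0}]'; python3 - <<'E'
from h import *
stat()
for n,c in(("side",(150,430,150,350)),("top",(140,420,120,320))):
    s=cams.camera(n);Rm,o=Fr([.567,.010,-.297],np.radians(-2));overlay(s,Rm,o,1.57,f"pics/m_{n}.png",c)
E
```

```text
time_s: 12.72
eef_pos: [0.5523, 0.0129, 0.3569]
eef_rot: [0.003, 0.804, 0.595, 0.002]
wrist_force: [1.0, -1.1, 12.6]
opening: 0.232
{'time_s': 12.725, 'q': [-0.191, 0.176, 1.714, -0.001, 1.244, 0.105], 'eef_pos': [0.552, 0.013, 0.357], 'wrist_force': [0.983, -1.106, 12.625], 'torque': [-0.582, -0.894, 0.048], 'opening': 0.232}
```

View pics/m_side.png

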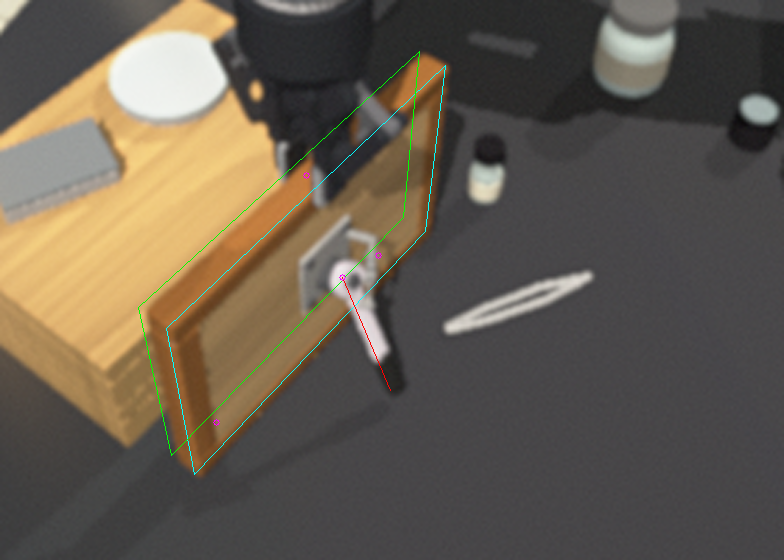

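View pics/m_top.png

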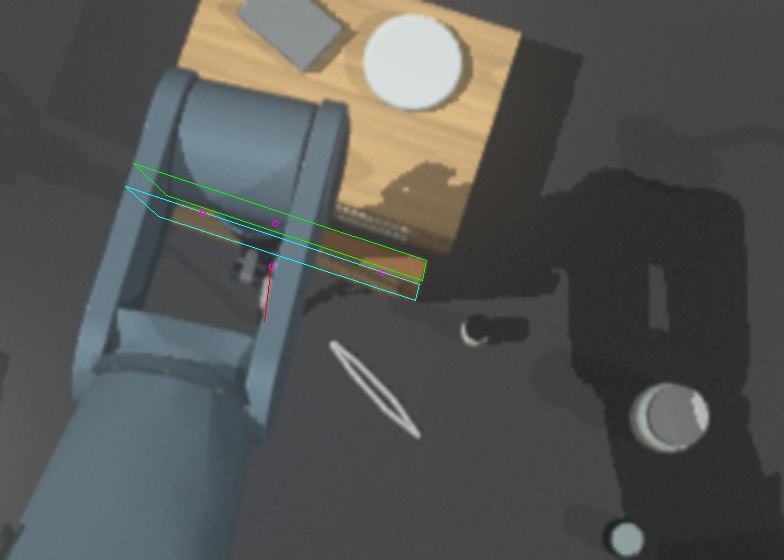

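```bash
python3 -m handwheel '[{"offset":[0,-0.004,0],"spin":0,"grip":0},{"offset":[0,-0.008,0.0005],"spin":0,"grip":0},{"offset":[0,-0.012,0.001],"spin":0,"grip":0},{"offset":[0,-0.012,0.001],"spin":0,"grip":0}]'; python3 - <<'E'
from h import *
stat()
for n,c in(("side",(190,390,150,350)),("top",(140,420,120,320))):
    s=cams.camera(n);Rm,o=Fr([.567,.010,-.297],np.radians(-6));overlay(s,Rm,o,1.57,f"pics/n_{n}.png",c)
    print(n,[(k,landmark_of(s,k)[:1]) for k in("hub","leg_foot","bumper_left","bumper_right","top_rail")])
E
```

```text
time_s: 13.32
eef_pos: [0.5415, 0.0162, 0.3565]
eef_rot: [0.005, 0.804, 0.595, 0.003]
wrist_force: [3.6, -2.6, 13.6]
opening: 0.243
{'time_s': 13.325, 'q': [-0.189, 0.152, 1.742, -0.001, 1.236, 0.107], 'eef_pos': [0.542, 0.016, 0.357], 'wrist_force': [3.56, -2.624, 13.645], 'torque': [-0.751, -1.624, 0.073], 'opening': 0.243}
side [('hub', [{'uv': [277.0, 253.2], 'confidence': 0.88}]), ('leg_foot', [{'uv': [293.8, 291.3], 'confidence': 0.43}]), ('bumper_left', [{'uv': [225.0, 304.7], 'confidence': 0.95}]), ('bumper_right', [{'uv': [285.9, 241.9], 'confidence': 0.94}]), ('top_rail', [{'uv': [266.9, 217.4], 'confidence': 0.77}])]
top [('hub', [{'uv': [236.7, 215.7], 'confidence': 0.59}]), ('leg_foot', [{'uv': [360.9, 314.9], 'confidence': 0.48}]), ('bumper_left', [{'uv': [212.3, 197.1], 'confidence': 0.82}]), ('bumper_right', [{'uv': [271.5, 216.2], 'confidence': 0.78}]), ('top_rail', [])]
```

View pics/n_side.png

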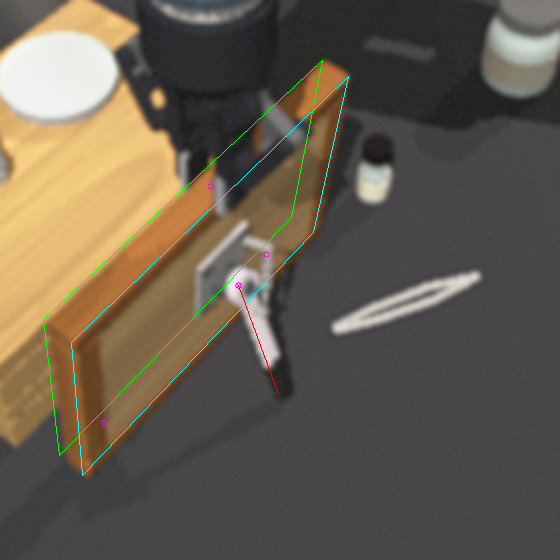

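View pics/n_top.png

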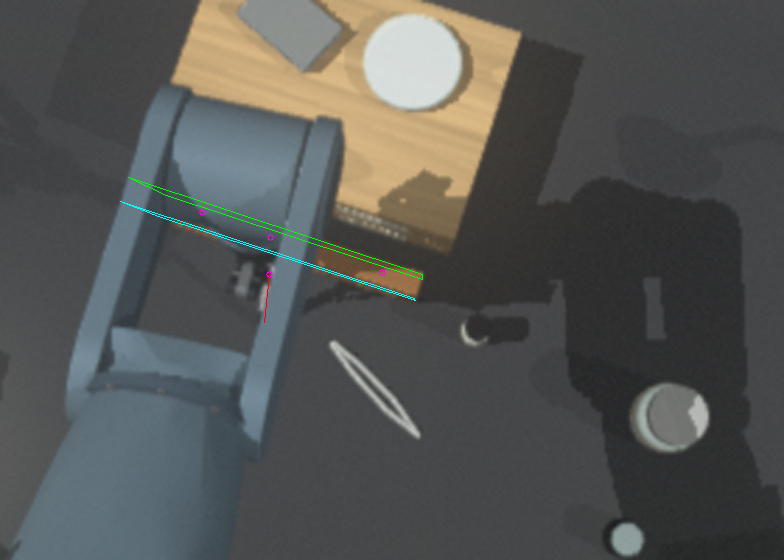

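```bash
python3 - <<'E'
from h import *
s=cams.camera("side");im=s["color"][:,:,::-1]
a=cv2.resize(im[225:330,195:310],None,fx=5.2,fy=5.2,interpolation=cv2.INTER_CUBIC)
cv2.imwrite("pics/o1.png",a)
cv2.imwrite("pics/o2.png",cv2.resize(im[165:270,250:350],None,fx=5.2,fy=5.2,interpolation=cv2.INTER_CUBIC))
stat()
E
```

```text
{'time_s': 13.975, 'q': [-0.189, 0.153, 1.741, -0.001, 1.236, 0.107], 'eef_pos': [0.542, 0.016, 0.356], 'wrist_force': [2.706, -3.313, 12.835], 'torque': [-0.868, -1.566, 0.074], 'opening': 0.234}
```

View pics/o1.png

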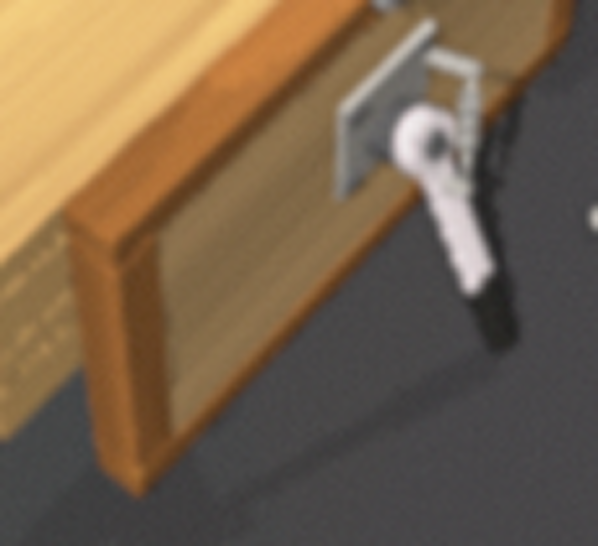

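View pics/o2.png

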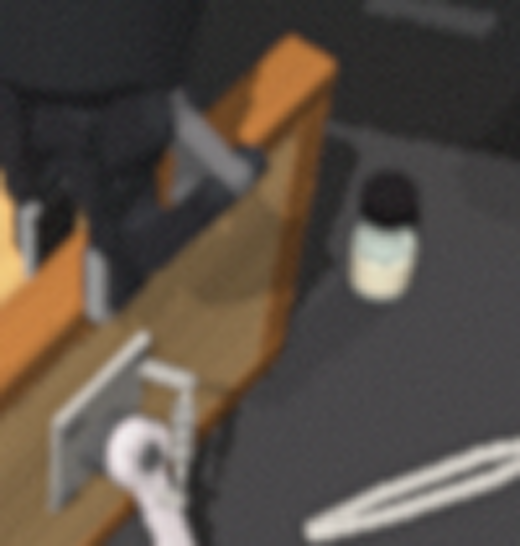

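```bash
cat > fit2.py <<'E'
from h import *
def fit(s,P,v0=(.565,.01,-.297,-.05),free=False):
    # P list of (local, pixel)
    def res(v):
        Rm,o=Fr(v,v[3]); 
        if free: o=o+[0,0,v[4]]
        return np.concatenate([proj(s,Rm@np.array(X)+o)[0]-u for X,u in P])
    r=least_squares(res,list(v0)+([0] if free else []),loss='soft_l1');v=r.x
    print(v.round(4),"tilt",np.degrees(v[3]).round(2),res(v).round(1).reshape(-1,2).tolist())
    Rm,o=Fr(v,v[3]); print("foot z",(Rm@(HUB+.104*legdir(np.pi/2))+o).round(4)); return v
E
python3 - <<'E'
from fit2 import *
s=cams.camera("side")
a,b,y=-.011,.011,.135
o1=lambda u,v:np.array([u,v])/5.2+[195,225]
o2=lambda u,v:np.array([u,v])/5.2+[250,165]
P=[((b,y,.194),o1(68,212)),((a,y,.194),o1(118,252)),((a,y,.005),o1(137,497)),((b,y,.005),o1(103,472)),((b,-y,.194),o2(293,35)),((a,-y,.194),o2(335,70)),((a,-y,.005),o2(283,352)),(HUB+.111*legdir(np.pi/2),o1(503,348))]
fit(s,P);fit(s,P,free=True)
P=[((a,y,.005),(np.array((192,469))/2.8+150)),((a,-y,.005),(np.array((426,223))/2.8+150)),((b,y,.194),np.array((74,264))/2.8+150),((b,-y,.194),np.array((350,27))/2.8+150),((a,-y,.194),np.array((373,33))/2.8+150)]
print("initial");fit(s,P,(.566,.01,-.297,.3))
stat()
E
```

```text
[ 0.5616  0.0116 -0.2867 -0.0922] tilt -5.28 [[-0.4, -0.2], [0.3, 0.1], [0.8, 1.1], [-1.0, -1.0], [-0.2, 0.1], [1.1, -1.0], [-0.9, 1.0], [0.2, -0.1]]
foot z [0.4833 0.0347 0.0083]
[ 0.5621  0.0102 -0.2877 -0.0903 -0.0025] tilt -5.17 [[-0.3, -0.3], [0.3, -0.0], [1.0, 1.0], [-0.8, -1.1], [-0.4, 0.4], [0.9, -0.7], [-0.9, 1.2], [0.2, -0.1]]
foot z [0.4838 0.0334 0.0084]
initial
[ 0.5678  0.0092 -0.2898  0.2802] tilt 16.05 [[0.5, 0.3], [-0.8, 0.7], [-0.8, 0.2], [0.4, -0.9], [0.5, -0.9]]
foot z [0.4961 0.0306 0.0378]
{'time_s': 14.025, 'q': [-0.189, 0.153, 1.741, -0.001, 1.236, 0.107], 'eef_pos': [0.542, 0.016, 0.357], 'wrist_force': [2.939, -2.129, 14.04], 'torque': [-0.776, -1.635, -0.0], 'opening': 0.237}
```

```bash
cat >> fit2.py <<'E'
def mom(bx=.5625,by=.010,m=.8,tilt=-5):
    o=ctrl.get_obs();F=-o["wrist_force"];M=-o["torque"]
    r=o["eef_pos"]-[bx,by,.005]; My=(np.cross(r,F)+M)@YP
    t=np.radians(tilt); cx=-.009*np.cos(t)+.095*np.sin(t)
    g=cx*m*9.81
    print("rx",(r@XP).round(4),"Fx'",(F@XP).round(2),"Fz",F[2].round(2),"My tcp",(M@YP).round(2),"grip moment about bumper",My.round(3),"foot N",(-(My+g)/.079).round(2),"eef",o["eef_pos"].round(4),"open",o["opening"].round(3),"t",o["time_s"])
E
python3 -m handwheel '[{"offset":[0,-0.002,0],"spin":0,"grip":0},{"offset":[0,-0.004,0],"spin":0,"grip":0},{"offset":[0,-0.004,0],"spin":0,"grip":0},{"offset":[0,-0.004,0],"spin":0,"grip":0}]'; python3 - <<'E'
from fit2 import *
mom()
s=cams.camera("side");im=s["color"][:,:,::-1]
cv2.imwrite("pics/p1.png",cv2.resize(im[225:330,195:310],None,fx=5.2,fy=5.2,interpolation=cv2.INTER_CUBIC))
E
```

```text
time_s: 14.52
eef_pos: [0.5377, 0.0173, 0.3563]
eef_rot: [0.004, 0.804, 0.595, 0.003]
wrist_force: [2.4, -2.5, 12.6]
opening: 0.237Traceback (most recent call last):
  File "<stdin>", line 2, in <module>
  File "fit2.py", line 16, in mom
    print("rx",(r@XP).round(4),"Fx'",(F@XP).round(2),"Fz",F[2].round(2),"My tcp",(M@YP).round(2),"grip moment about bumper",My.round(3),"foot N",(-(My+g)/.079).round(2),"eef",o["eef_pos"].round(4),"open",o["opening"].round(3),"t",o["time_s"])
                                                                                                                                                                                                            ^^^^^^^^^^^^^^^^^^
AttributeError: 'float' object has no attribute 'round'
```

```bash
sed -i 's/o\["opening"\].round(3)/round(float(o["opening"]),3)/; s/F\[2\].round(2)/round(float(F[2]),2)/' fit2.py; python3 - <<'E'
from fit2 import *
mom()
s=cams.camera("side");im=s["color"][:,:,::-1]
cv2.imwrite("pics/p1.png",cv2.resize(im[225:330,195:310],None,fx=5.2,fy=5.2,interpolation=cv2.INTER_CUBIC))
mom()
E
```

```text
rx -0.0259 Fx' -3.01 Fz -12.6 My tcp 1.62 grip moment about bumper 0.236 foot N -1.27 eef [0.5377 0.0173 0.3563] open 0.237 t 14.525
rx -0.0259 Fx' -3.12 Fz -13.34 My tcp 1.62 grip moment about bumper 0.176 foot N -0.52 eef [0.5376 0.0173 0.3562] open 0.237 t 14.575
```

View pics/p1.png

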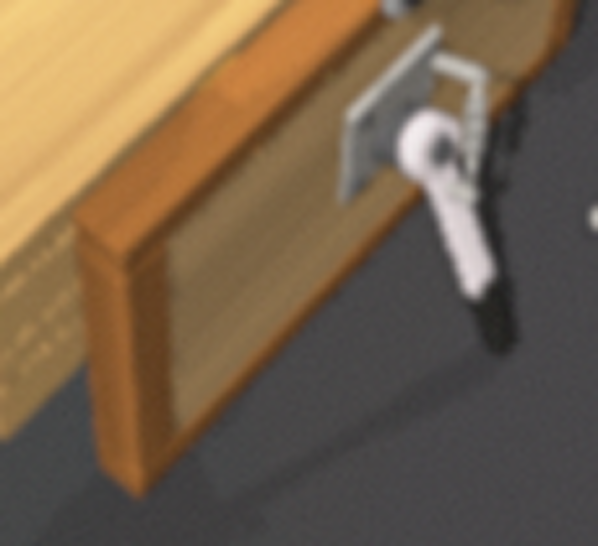

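```bash
python3 -m handwheel '[{"offset":[0,-0.002,0.0005],"spin":0,"grip":0},{"offset":[0,-0.004,0.001],"spin":0,"grip":0},{"offset":[0,-0.004,0.001],"spin":0,"grip":0},{"offset":[0,-0.004,0.001],"spin":0,"grip":0}]'; python3 - <<'E'
from fit2 import *
mom()
s=cams.camera("side");im=s["color"][:,:,::-1]
cv2.imwrite("pics/q1.png",cv2.resize(im[225:330,195:310],None,fx=5.2,fy=5.2,interpolation=cv2.INTER_CUBIC))
cv2.imwrite("pics/q2.png",cv2.resize(im[165:270,250:350],None,fx=5.2,fy=5.2,interpolation=cv2.INTER_CUBIC))
mom()
E
```

```text
time_s: 15.08
eef_pos: [0.5349, 0.0181, 0.3561]
eef_rot: [0.006, 0.804, 0.595, 0.005]
wrist_force: [6.9, -3.8, 13.1]
opening: 0.235
rx -0.0288 Fx' -7.68 Fz -13.12 My tcp 2.66 grip moment about bumper -0.414 foot N 6.96 eef [0.5349 0.0181 0.3561] open 0.235 t 15.075
rx -0.0288 Fx' -8.44 Fz -12.5 My tcp 2.56 grip moment about bumper -0.76 foot N 11.33 eef [0.5349 0.0181 0.3561] open 0.23 t 15.125
```

View pics/q1.png

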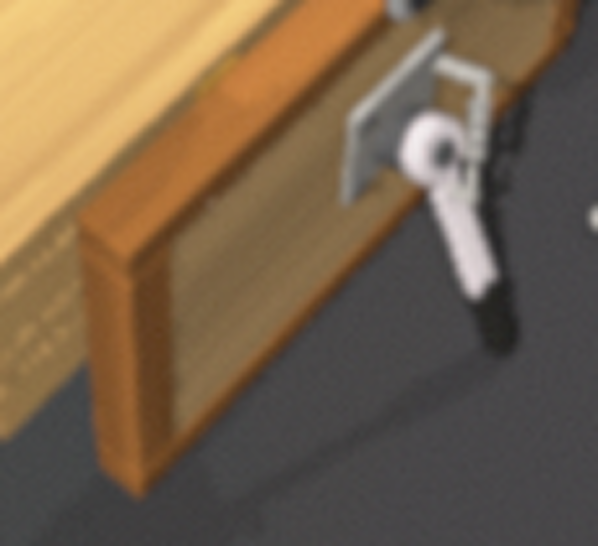

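View pics/q2.png

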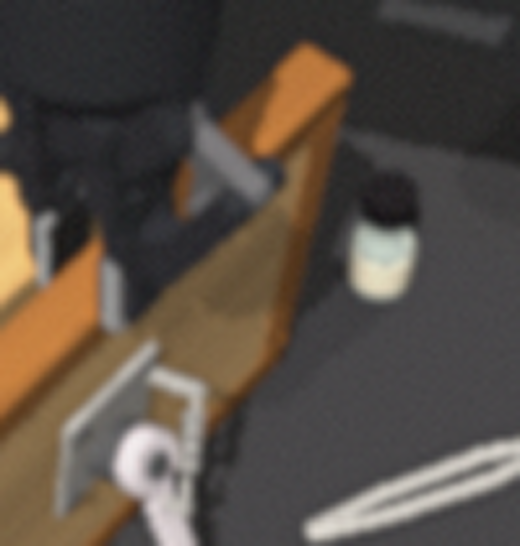

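```bash
python3 -m handwheel '[{"offset":[0,0.0005,0],"spin":0,"grip":0},{"offset":[0,0.0005,0],"spin":0,"grip":0},{"offset":[0,0.0005,0],"spin":0,"grip":0},{"offset":[0,0.0005,0],"spin":0,"grip":0}]'; python3 - <<'E'
from fit2 import *
mom()
s=cams.camera("side")
mom()
t=cams.camera("top")
mom()
cv2.imwrite("pics/r_t.png",cv2.resize(t["color"][120:320,140:420,::-1],None,fx=2.8,fy=2.8,interpolation=cv2.INTER_CUBIC))
a,b,y=-.011,.011,.135
o1=lambda u,v:np.array([u,v])/5.2+[195,225]
o2=lambda u,v:np.array([u,v])/5.2+[250,165]
P=[((b,y,.194),o1(79,216)),((a,y,.194),o1(130,260)),((a,y,.005),o1(138,498)),((b,y,.005),o1(102,473)),((b,-y,.194),o2(305,43)),((a,-y,.194),o2(351,77)),((a,-y,.005),o2(285,355)),(HUB+.111*legdir(np.pi/2),o1(503,352))]
v=fit(s,P);Rm,o=Fr(v,v[3]);overlay(s,Rm,o,1.571,"pics/r_s.png",(190,390,150,350))
fit(s,P,free=True)
E
```

```text
time_s: 15.62
eef_pos: [0.5352, 0.018, 0.3561]
eef_rot: [0.006, 0.804, 0.595, 0.004]
wrist_force: [6.4, -3.6, 13.5]
opening: 0.235
rx -0.0284 Fx' -7.13 Fz -13.5 My tcp 2.45 grip moment about bumper -0.438 foot N 7.26 eef [0.5352 0.018  0.3561] open 0.235 t 15.625
rx -0.0284 Fx' -6.86 Fz -13.51 My tcp 2.46 grip moment about bumper -0.329 foot N 5.88 eef [0.5352 0.018  0.3561] open 0.24 t 15.675
rx -0.0284 Fx' -6.32 Fz -13.68 My tcp 2.43 grip moment about bumper -0.173 foot N 3.9 eef [0.5352 0.018  0.3561] open 0.236 t 15.725
[ 0.5609  0.0113 -0.2931 -0.1152] tilt -6.6 [[-0.5, 0.3], [0.0, 0.1], [0.7, 0.8], [-0.8, -1.5], [0.1, -0.1], [0.6, -0.8], [-0.7, 0.7], [0.4, -0.2]]
foot z [0.4827 0.0349 0.0064]
[ 0.5614  0.0098 -0.2943 -0.1136 -0.0026] tilt -6.51 [[-0.3, 0.2], [0.1, -0.1], [0.9, 0.6], [-0.6, -1.6], [-0.1, 0.2], [0.4, -0.5], [-0.7, 0.9], [0.3, -0.2]]
foot z [0.4832 0.0335 0.0065]
```

View pics/r_s.png

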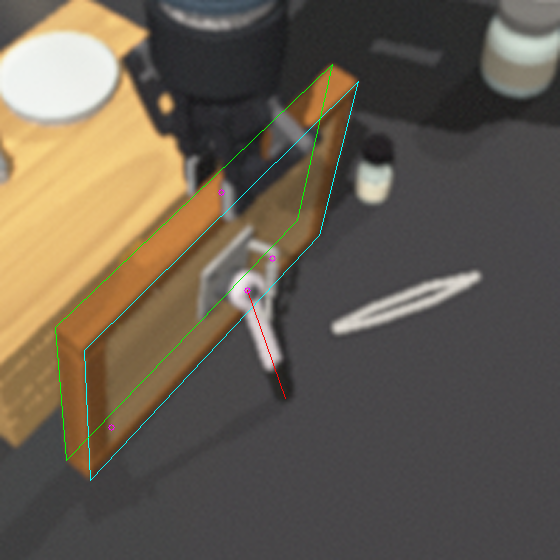

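View pics/r_t.png

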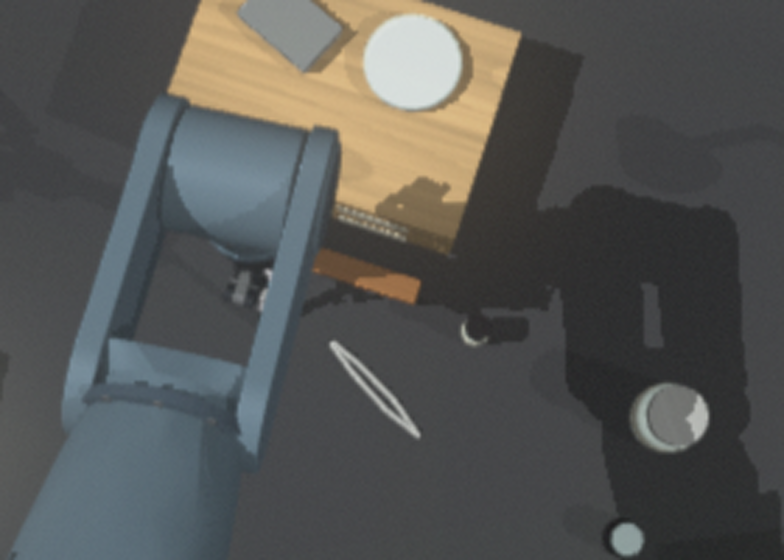

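```bash
for i in 1 2; do python3 -m handwheel '[{"offset":[0,0,0],"spin":0,"grip":0},{"offset":[0,0,0],"spin":0,"grip":0},{"offset":[0,0,0],"spin":0,"grip":0},{"offset":[0,0,0],"spin":0,"grip":0}]' >/dev/null; python3 -c "
from fit2 import *
mom(tilt=-6)
for i in range(4): cams.camera('side'); mom(tilt=-6)"; done
```

```text
rx -0.0284 Fx' -7.69 Fz -13.55 My tcp 2.53 grip moment about bumper -0.559 foot N 8.95 eef [0.5352 0.018  0.3561] open 0.236 t 16.225
rx -0.0284 Fx' -6.22 Fz -14.54 My tcp 2.48 grip moment about bumper -0.115 foot N 3.33 eef [0.5352 0.018  0.3561] open 0.233 t 16.275
rx -0.0284 Fx' -7.45 Fz -12.96 My tcp 2.43 grip moment about bumper -0.557 foot N 8.93 eef [0.5352 0.018  0.356 ] open 0.237 t 16.325
rx -0.0284 Fx' -6.84 Fz -13.84 My tcp 2.41 grip moment about bumper -0.386 foot N 6.76 eef [0.5352 0.018  0.3561] open 0.235 t 16.375
rx -0.0284 Fx' -7.22 Fz -13.07 My tcp 2.4 grip moment about bumper -0.511 foot N 8.34 eef [0.5352 0.018  0.3561] open 0.235 t 16.425
rx -0.0284 Fx' -6.53 Fz -15.33 My tcp 2.4 grip moment about bumper -0.33 foot N 6.05 eef [0.5352 0.018  0.3561] open 0.235 t 16.925
rx -0.0284 Fx' -6.56 Fz -13.73 My tcp 2.46 grip moment about bumper -0.239 foot N 4.9 eef [0.5353 0.018  0.3561] open 0.234 t 16.975
rx -0.0284 Fx' -7.19 Fz -13.74 My tcp 2.39 grip moment about bumper -0.527 foot N 8.55 eef [0.5352 0.018  0.3561] open 0.233 t 17.025
rx -0.0284 Fx' -7.09 Fz -13.43 My tcp 2.44 grip moment about bumper -0.432 foot N 7.34 eef [0.5352 0.018  0.3561] open 0.235 t 17.075
rx -0.0284 Fx' -7.59 Fz -13.39 My tcp 2.39 grip moment about bumper -0.653 foot N 10.14 eef [0.5352 0.018  0.3561] open 0.233 t 17.125
```

```bash
python3 -m handwheel '[{"offset":[0,0.0005,-0.0005],"spin":0,"grip":0},{"offset":[0,0.0005,-0.0005],"spin":0,"grip":0},{"offset":[0,0.0005,-0.0005],"spin":0,"grip":0},{"offset":[0,0.0005,-0.0005],"spin":0,"grip":0}]' >/dev/null; python3 - <<'E'
from fit2 import *
mom(tilt=-6)
for i in range(8): s=cams.camera('side'); mom(tilt=-6)
cv2.imwrite("pics/s1.png",cv2.resize(s["color"][:,:,::-1][225:330,195:310],None,fx=5.2,fy=5.2,interpolation=cv2.INTER_CUBIC))
E
```

```text
rx -0.0282 Fx' -6.45 Fz -11.71 My tcp 2.39 grip moment about bumper -0.206 foot N 4.48 eef [0.5355 0.018  0.3561] open 0.237 t 17.625
rx -0.0282 Fx' -6.68 Fz -11.75 My tcp 2.38 grip moment about bumper -0.291 foot N 5.56 eef [0.5355 0.018  0.3561] open 0.24 t 17.675
rx -0.0282 Fx' -7.0 Fz -10.98 My tcp 2.42 grip moment about bumper -0.35 foot N 6.31 eef [0.5355 0.018  0.3561] open 0.238 t 17.725
rx -0.0282 Fx' -7.72 Fz -11.79 My tcp 2.33 grip moment about bumper -0.711 foot N 10.87 eef [0.5355 0.018  0.3561] open 0.235 t 17.775
rx -0.0282 Fx' -6.83 Fz -11.59 My tcp 2.41 grip moment about bumper -0.317 foot N 5.88 eef [0.5355 0.0179 0.3561] open 0.237 t 17.825
rx -0.0282 Fx' -6.18 Fz -11.83 My tcp 2.38 grip moment about bumper -0.126 foot N 3.47 eef [0.5355 0.018  0.3561] open 0.233 t 17.875
rx -0.0282 Fx' -7.18 Fz -11.72 My tcp 2.41 grip moment about bumper -0.435 foot N 7.38 eef [0.5355 0.018  0.3561] open 0.234 t 17.925
rx -0.0281 Fx' -7.15 Fz -11.1 My tcp 2.41 grip moment about bumper -0.412 foot N 7.09 eef [0.5355 0.018  0.3561] open 0.235 t 17.975
rx -0.0282 Fx' -6.84 Fz -11.7 My tcp 2.41 grip moment about bumper -0.325 foot N 5.99 eef [0.5355 0.018  0.3561] open 0.233 t 18.025
```

View pics/s1.png

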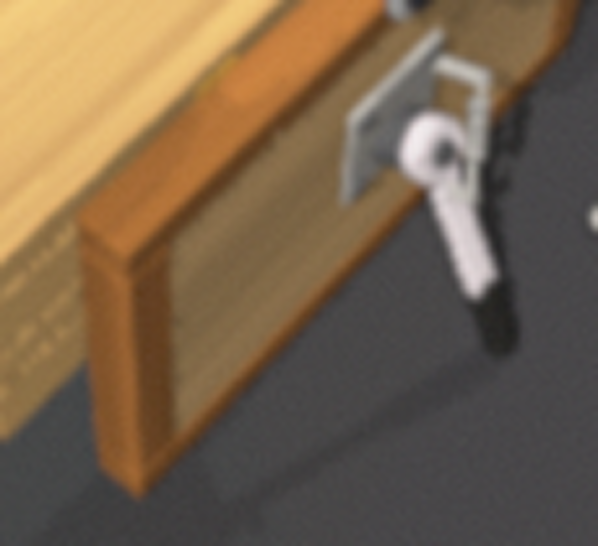

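The foot is pressed at about 6 N and the reading is steady. The frame stands on its bumpers and the leg with the grip closed, so I'm handing in.

```bash
python3 -c "
from fit2 import *
print(ctrl.hand_in()); mom(tilt=-6)"
```

```text
the job is handed in; nothing more can be done
None
the job is handed in; nothing more can be done
```

The frame now stands on its lower edge and the leg, with the gripper still closed on the top rail. I handed the job in at about 18 s.

- **Leg:** With the frame still leaning on the boxes, I pressed the leg down past dead centre. It snapped fully out, and both pictures matched the fully-out position. The fingers pinned it briefly just past dead centre, at about 7 N, until I eased them off.
- **Frame:** I gripped the top rail from above and drew it up and back. The last picture fit gave a lean of about 6.5° (6° expected) and the foot about 6.5 mm high (7 mm expected). Single-camera fits like this were off by up to 2°, so the lean is approximate.
- **Foot pressure:** The wrist force jumped clearly when the foot touched the bench, and I then eased the press a little. Foot load worked out from the wrist readings averaged about 6 N. Single readings are noisy (3.5 to 11 N), and the figure assumes a 0.8 kg frame.
- **Checks that disagreed:** The bumpers seem to have slid about 5 mm towards the robot while the frame was drawn back. The two fits disagree by about 2.5 mm on bumper height, which I put down to camera calibration error.
- **Other things:** The forceps, vial, jar and loupe, and the pin box and dish on the boxes, look unmoved. The arm hid the scalpel in the last pictures, but nothing went near it.

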